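Hold a cemented watch glass under the lever press

TASK

The glass of the pocket watch on the bench mat has just been cemented in and has to be kept under light pressure: lay the watch, glass up, in the round nest of the lever press, then push the press's shuttle in to its stop so that the nest stands under the foot. Then bring the lever down until the sprung foot, resting on the glass, has been pushed about half-way (5 mm) up into the ram, as far as the dark groove on its stem, and finish while still holding the lever there. Never push the foot all the way up, and leave the other loose things where they lie.

Things in the scene. Friction and masses are not known exactly. Their poses are not given: they have to be found in the camera images.
- watch_mid (a point): middle of the pocket watch, a loose 85 g steel disc 50 mm in diameter, 15 mm thick, lying glass up on the bench mat (mat top 3 mm above the table). This point is 7.5 mm above its underside; x points to its crown and bow, which reach 49 mm out and lie 3 to 13 mm above the underside. Side wall upright from 4 to 10.5 mm up, narrowing below to a 38 mm flat back. Flat glass 42 mm across
- press: grey bench lever press, bolted down; origin under its base, exactly below the ram. x points from the ram to the column behind, y along the slide to the loading end. Head 52 mm wide in y, underside 113, top 159 mm above the table, front 30 mm in front of the ram; column 55 to 105 mm behind the ram. Base reaches 75 mm to -x and either side in y, slide bed 176 mm in +y
- nest (a point): centre of the floor of the nest, a white round shallow cup on the shuttle: 58 mm inner and 66 mm outer diameter, its rim 3 mm above this floor; the floor is 44 mm above the table; axes as the press's. The watch fits in it at any turn, its bow lying over the rim
- press_shuttle (a joint): how far the shuttle (aluminium plate with the nest and a post) is drawn out along the press's +y, in m: 0 = in at its stop with the nest under the foot, 0.125 = fully out; starts drawn out 0.10 to 0.12. It slides with about 2 N of friction and stays where it is left
- shuttle_post (a point): centre of the top of the black upright post for moving the shuttle: 16 mm in diameter, 32 mm tall, top 70 mm above the table; it stands on the shuttle plate 78 mm from the nest's centre on the press's +y side
- press_lever (a joint): lever angle in rad: 0 = up (sprung, returns there when let go), grows as it is pulled down, stop at 0.64. The ram goes down 55 mm per rad. With the watch in the nest the foot touches the glass at about 0.40; each further 0.018 rad pushes the foot in 1 mm: half-way at about 0.50, all the way at about 0.58. Pushing down on the grip takes about 2.5 N at first, about 9 N at the right place
- lever_grip (a point): centre of the lever's T-handle, a black rubber round bar 24 mm in diameter and 100 mm long, level, along the press's y; it is carried by the lever in front (-x) of the press, about 264 mm above the table when up and about 170 mm at the right place. The lever arm joins it at its middle, from the press side
- lever_hinge (a point): centre of the lever's hinge, 190 mm above the table and 55 mm behind the ram; the handle moves on a circle of 190 mm radius about it (hinge line along the press's y), from 0.40 rad above level at lever angle 0 to below level
- press_foot (a joint): how far the sprung foot has been pushed up into the ram, in m: 0 = hanging free, 0.005 = half-way, at the groove (about 15 N on the glass), 0.010 = all the way
- foot_pad (a point): centre of the underside of the foot, a round rubber-faced pad 26 mm in diameter under the ram, 81.5 mm above the table when the lever is up
- wristwatch: brass wristwatch head without strap, 38 mm across, 10 mm thick, loose on the mat; origin at its underside; leave it
- loupe: black eyeglass loupe, 36 mm across the top, 30 mm tall, loose on the mat; origin at its underside; leave it
- driver: screwdriver 120 mm long, loose on the mat; leave it
- case_knife: watch case knife with a wooden handle, 100 mm long, loose on the mat; leave it
- ring_box: blue ring box 52 x 52 x 42 mm, loose on the table to the right of the press; leave it
- paperweight: blue paperweight 72 mm across, 63 mm tall, loose on the table to the right of the press; leave it
Things that resemble listed ones, but are neither listed nor needed, are in the scene too. There is more than one size of the part that bears watch_mid; the job needs the middle-sized.

How it is judged:
On the way, in this order (a step that is already met when the one before it is completed fails the run):
1. the watch lies glass up in the nest, let go (horizontal distance between watch_mid and nest below 0.0065 m and z of watch_mid in the frame of nest below 0.009 m and angle between watch_mid's own z axis and vertical below 0.1 rad and contact force between the fingers and watch below 0.1 N), for 0.2 s.
2. the shuttle is in at its stop (value of joint press_shuttle below 0.004 m), for 0.2 s.
3. the lever is held so that the foot, resting on the glass, is pushed about half-way in (value of joint press_foot between 0.0025 and 0.0075 m and contact force between press_foot and watch above 5 N), for 0.5 s.
At the end, for the whole second after the job is handed in: The robot is still holding the lever down: the foot stands on the watch glass (over 5 N) and is pushed 2.5 to 7.5 mm into the ram; the watch lies flat, glass up, in the nest (within 6.5 mm of its centre) and the shuttle is within 4 mm of its stop (all of step 3 and contact force between any of the fingers, the arm and press_lever above 2 N and value of joint press_shuttle below 0.004 m and horizontal distance between watch_mid and nest below 0.0065 m and z of watch_mid in the frame of nest below 0.009 m and angle between watch_mid's own z axis and vertical below 0.1 rad); the arm keeps its last pose, push and grip.
It fails at once if the foot is pushed all the way up into the ram (over 9.3 mm): the glass cracks (value of joint press_foot above 0.0093 m).
It fails at once if another loose thing is moved by more than 30 mm (distance of any of wristwatch, loupe, driver, case_knife, ring_box, paperweight from where it was at the start of the episode above 0.03 m).
It also fails if it takes over 72 s, if anything falls off the work surface, if the arm or the gripper's body presses on something with over 40 N, if the wrist force passes 120 N, or if a joint passes its speed limit or range.

ROBOT

A 6-joint arm with a two-finger parallel gripper is mounted at the origin on the work surface. World frame = base frame: x ahead of the robot, y to its left, z up, the work surface at z = 0. Lengths are in m, angles in rad, forces in N, time in s.
With the tool pointing down it reaches from about 0.25 to 0.725 m from the base axis. Payload 4 kg.
Tool frame: the origin (TCP) lies between the finger pads; the fingertips stand 17 mm ahead of it and the grasp point (between the pads) lies 2 mm behind it; z points along the fingers, x is the direction in which the jaws open and shut, and the axes are right-handed (so a half turn about z gives the same grasp; the last joint's range is limited). The gripper opens to 85 mm and grips with 20 to 120 N. Pads are 22 mm wide; open, the fingers measure 114 mm over their backs; the gripper's body (76 mm by 85 mm) begins 54 mm behind the grasp point. The pads swing forward as they close: fully open they stand 13 mm farther back than shut.
Start: joints at [-1.255, 0.241, 0.005, 1.335, 0, 1.571], TCP at [0.155, -0.475, 0.248] pointing down, gripper open.
Joint ranges: [-2.72, 2.72], [-1.05, 1.87], [-1.09, 1.28], [-1.99, 2.15], [-1.42, 1.44], [-3.14, 3.14]. Speed limits (rad/s): [2.79, 2.79, 3.14, 3.14, 3.14, 3.14].

INTERFACE

Orientations are given as a unit quaternion [x, y, z, w].
In Python, from workcell import telemetry, cams, workorder gives the robot as it stands. The module is installed in compiled form; this text tells all that it offers.
- The arm moves only by the tool apply_moves, never from a script. Its argument "moves" is a list that holds one entry, the list of rows, each a list of 4 numbers: the shift along the tool's x, y, z in mm, then the turn about the tool's z in degrees. A call has exactly 10 rows; each row shifts and turns the pose as measured when the row begins, along the tool's axes as they then stand; what a row does not reach is not made up. A row lasts 1/10 s, in which the tool goes at most 50 mm and 8.59 degrees, less where a joint would pass 70% of its speed; a pose out of reach is approached as far as the arm can. A call with a gripper value outside its range is refused whole. "hand" is the gripper's target within -1 to 1 (fully open at 1, half-way at 0, shut at -1), set as the call begins (left out, the last holds). The fingers move at their own pace and stop on an object; the grip force is fixed at half the most. Time passes only in rows, so rows that do not move let the fingers close, or fill a call up. It gives the time, the measured TCP pose, the force and the opening at its end, in the units of the state.
- telemetry.get_obs(): the state, without advancing time (a new reading comes with each control period).
- cams.camera(name): name is "scene" or "top" or "wrist"; returns a dict with "color" (480x640x3 uint8, red, green, blue), "fovy" (degrees; the focal length in pixels is half the picture's height over the tangent of half this angle, whatever the lens; pixels are square), "cx", "cy" (the principal point, pixels), "k1" (the pictures are not rectified: a ray, as slopes to the right and down, at radius r is drawn at 1 + k1 r^2 times it, then the intrinsics apply), "camera_from_world" (4x4, takes a point from world to camera coordinates). Camera axes: x right, y down, z forward; pixel columns grow to the right and rows downward; lengths in m; the calibration is good to about 2 mm. A picture is of the moment at which its call begins. There is no depth.
- workorder.job_done(): hands the job in, once; it reports no verdict.
The state is a dict: "clock": time; "joint_pos": joint angles; "joint_vel": joint speeds; "tau": joint torques, N m; "eef_pos": TCP position; "tool_rot": TCP orientation; "ft_force": force on the tool from outside, world axes, zero at the start; "ft_torque": the same for the moment, N m; "grip_width": finger opening in m.
Only numpy, scipy, OpenCV 4.12 (cv2) and the standard library are available. Lean on these libraries where they do the work, as an engineer would, in place of code of your own. Each camera call takes 0.05 s, during which the arm holds its last target. There are 200 camera calls.

## Working session

There is one attempt and no reset: what is moved stays moved. The work goes in short steps, Python scripts to look and compute and a tool call to move; the robot and the scene stay as the last step left them, time stands still between calls to the robot, and variables do not carry over. Pictures are saved under pics/ and viewed, about 8 in all and at most 12, crops included, and the job is handed in when it is done.

Besides the shell and the picture viewer there is one more tool, called after "Emit:" as name(argument=value, ...) on one line, values as JSON. apply_moves: Moves the arm, as the interface text tells. Its arguments: {"type":"object","properties":{"moves":{"type":"array"},"hand":{"type":"number"}},"required":["moves"]}

```bash
mkdir -p pics; cat > h.py <<'E'
import numpy as np, cv2
from workcell import telemetry, cams, workorder
from scipy.spatial.transform import Rotation as R
def grab(n,f=None):
    c=cams.camera(n)
    if f: cv2.imwrite('pics/'+f,c['color'][:,:,::-1])
    return c
def K(c):
    f=240/np.tan(np.radians(c['fovy'])/2)
    return np.array([[f,0,c['cx']],[0,f,c['cy']],[0,0,1.]])
def ray(c,u,v):
    k=K(c); d=np.array([(u-k[0,2])/k[0,0],(v-k[1,2])/k[1,1]]); s=d.copy()
    for _ in range(30): s=d/(1+c['k1']*(s@s))
    T=np.linalg.inv(c['camera_from_world'])
    return T[:3,3],T[:3,:3]@np.r_[s,1]
def onz(c,u,v,z):
    o,d=ray(c,u,v); return o+d*(z-o[2])/d[2]
def proj(c,p):
    q=c['camera_from_world']@np.r_[p,1]; s=q[:2]/q[2]; s=s*(1+c['k1']*(s@s)); k=K(c)
    return k[0,0]*s[0]+k[0,2],k[1,1]*s[1]+k[1,2]
def tri(rs):
    A=0;b=0
    for o,d in rs:
        d=d/np.linalg.norm(d);P=np.eye(3)-np.outer(d,d);A=A+P;b=b+P@o
    return np.linalg.solve(A,b)
def state():
    s=telemetry.get_obs(); return s
E
python3 - <<'E'
from h import *
for n in ['top','scene']:
    c=grab(n,n+'0.png'); print(n,c['fovy'],c['cx'],c['cy'],c['k1'],np.linalg.inv(c['camera_from_world']).round(3).tolist())
s=state();print(s)
E
```

```text
top 49.4023126211381 310.7531403524313 243.6711512565766 0.0241163867229682 [[0.002, -0.982, 0.189, 0.263], [-1.0, 0.002, 0.023, 0.016], [-0.023, -0.189, -0.982, 1.273], [0.0, 0.0, 0.0, 1.0]]
scene 45.962126916945095 322.7868142135406 247.90009647053438 -0.12747294697484088 [[-0.525, 0.45, -0.722, 1.325], [0.851, 0.287, -0.44, 0.57], [0.009, -0.845, -0.534, 0.806], [0.0, 0.0, 0.0, 1.0]]
{'clock': 0.1, 'joint_pos': array([-1.25498828e+00,  2.41335055e-01,  3.85403250e-03,  1.33521127e+00,
        3.33915299e-06,  1.57081486e+00]), 'joint_vel': array([-0.00329279, -0.00241526,  0.00304764,  0.00177619, -0.00171061,
        0.00036538]), 'tau': array([-8.24193903e-04, -3.73138332e+01,  2.53010005e+01,  1.08584072e-02,
       -1.95867318e-05,  5.03790460e-06]), 'eef_pos': array([ 0.15512538, -0.47475884,  0.24750137]), 'tool_rot': array([ 8.09495479e-01, -5.87125345e-01, -7.66418388e-04, -5.57922401e-04]), 'ft_force': array([-0.25491146,  0.07969119, -0.89089482]), 'ft_torque': array([-0.00315589,  0.02332202,  0.00627187]), 'grip_width': 0.08531133587910658}
```

View pics/top0.png

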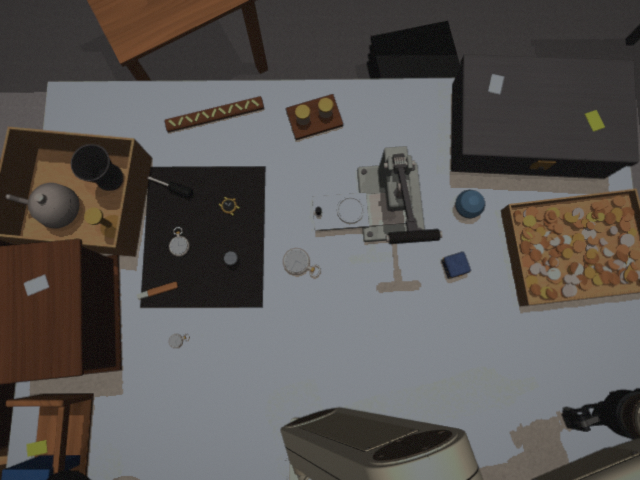

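View pics/scene0.png

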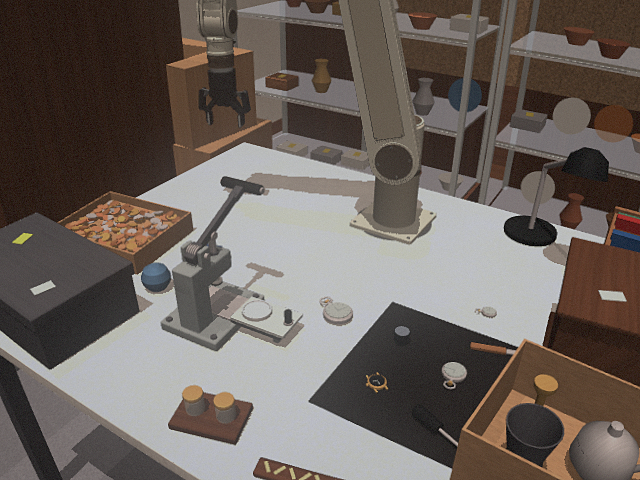

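Three pocket watches could be taken for the one wanted: a large one at top (296,261) on the table, one at (179,246) on the mat, and a small one at (176,340) on the table. By the description I choose the mat one, and I'm checking the sizes and a close crop.

```bash
python3 - <<'E'
from h import *
c=grab('top'); im=c['color']
g=cv2.cvtColor(im,cv2.COLOR_RGB2GRAY)
a=cv2.resize(im[215:275,150:210],(400,400),interpolation=cv2.INTER_CUBIC)
b=cv2.resize(im[140:260,300:450],(750,600),interpolation=cv2.INTER_CUBIC)[:400,:]
b=cv2.resize(im[170:250,305:385],(400,400),interpolation=cv2.INTER_CUBIC)
cv2.imwrite('pics/crop1.png',np.hstack([a,b])[:,:,::-1])
# mat watch mask
m=np.zeros_like(g); m[215:275,150:210]=(g[215:275,150:210]>70)
n,l,st,ce=cv2.connectedComponentsWithStats(m)
for i in range(1,n):
    if st[i,4]>20: print(i,st[i],ce[i])
for u,v in [(179,246),(296,261),(176,340)]:
    p=onz(c,u,v,.018); q=onz(c,u+10,v,.018); print(p.round(4),'mm/px',np.linalg.norm(p-q)*100)
print('nest',onz(c,350,210,.047),'post',onz(c,319,211,.07))
E
```

```text
2 [169 232  20  24 332] [178.5       244.7560241]
[0.4999 0.3697 0.018 ] mm/px 2.466030107713318
[0.4621 0.0816 0.018 ] mm/px 2.436477941651448
[0.2729 0.3652 0.018 ] mm/px 2.380961532843658
nest [ 0.58206103 -0.04966378  0.047     ] post [0.57392957 0.02510731 0.07      ]
```

View pics/crop1.png

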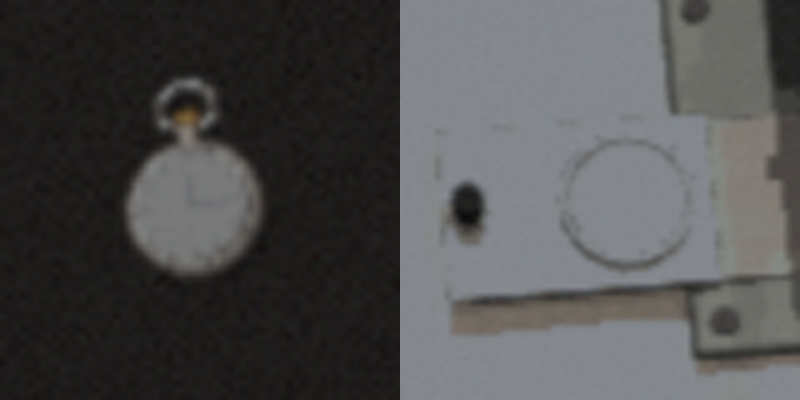

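The mat watch measures about 20 px × 2.47 = 50 mm across, so it is the middle-sized one. Its disc centre is at about (178.5,245.6), with the crown pointing up in the image (+x). The nest circle centre is at about (349.7,210.3) and the post top at (317.9,210.1). Next I'm adding a planner and approaching.

```bash
cat >> h.py <<'E'
def plan(x,y,z,ang,n):
    "rows (mm, deg) to go to world x,y,z with tool-x heading ang (deg), tool down"
    s=state(); p=s['eef_pos']; M=R.from_quat(s['tool_rot']).as_matrix()
    a=np.degrees(np.arctan2(M[1,0],M[0,0])); dt=(ang-a+180)%360-180
    d=(np.array([x,y,z])-p)*1000/n
    print('pos',p.round(4),'ang',round(a,2),'tilt',M[:,2].round(4),'turn',round(dt,1),'w',round(s['grip_width'],4),'F',s['ft_force'].round(1),'t',s['clock'])
    out=[]
    for i in range(n):
        Mi=M@R.from_euler('z',-np.radians(dt/n*i)).as_matrix()
        out.append([round(float(k),1) for k in Mi.T@d]+[round(-dt/n,2)])
    for i in range(0,n,10): print([[round(k) if abs(k)>9 else k for k in r] for r in out[i:i+10]])
E
python3 - <<'E'
from h import *
c=grab('top')
w=onz(c,178.5,245.6,.018); print('watch',w,'crown',onz(c,150+187/6.667-.5,215+105/6.667-.5,.011)-w)
n=onz(c,349.7,210.3,.047);p=onz(c,317.9,210.1,.07);print('nest',n,'post',p,p-n)
print('gripends',onz(c,391,239,.264),onz(c,440,235,.264))
plan(w[0],w[1],.20,92,24)
E
```

```text
watch [0.50093497 0.37102798 0.018     ] crown [ 0.04018526  0.00630526 -0.007     ]
nest [ 0.58131632 -0.04893087  0.047     ] post [0.57614437 0.02771906 0.07      ] [-0.00517195  0.07664993  0.023     ]
gripends [ 0.46647142 -0.11772763  0.264     ] [ 0.47421019 -0.21355658  0.264     ]
pos [ 0.1552 -0.4749  0.2477] ang -71.9 tilt [-4.0e-04  1.3e-03 -1.0e+00] turn 163.9 w 0.0853 F [ 0.3  0.5 -0.7] t 0.2
[[-29, -25, 2.0, np.float64(-6.83)], [-26, -28, 2.0, np.float64(-6.83)], [-22, -31, 2.0, np.float64(-6.83)], [-19, -33, 2.0, np.float64(-6.83)], [-14, -35, 2.0, np.float64(-6.83)], [-10, -37, 2.0, np.float64(-6.83)], [-5.8, -38, 2.0, np.float64(-6.83)], [-1.2, -38, 2.0, np.float64(-6.83)], [3.3, -38, 2.0, np.float64(-6.83)], [7.8, -37, 2.0, np.float64(-6.83)]]
[[12, -36, 2.0, np.float64(-6.83)], [16, -34, 2.0, np.float64(-6.83)], [20, -32, 2.0, np.float64(-6.83)], [24, -30, 2.0, np.float64(-6.83)], [27, -26, 2.0, np.float64(-6.83)], [30, -23, 2.0, np.float64(-6.83)], [33, -19, 2.0, np.float64(-6.83)], [35, -15, 2.0, np.float64(-6.83)], [36, -11, 2.0, np.float64(-6.83)], [38, -6.6, 2.0, np.float64(-6.83)]]
[[38, -2.0, 2.0, np.float64(-6.83)], [38, 2.5, 2.0, np.float64(-6.83)], [37, 7.0, 2.0, np.float64(-6.83)], [36, 11, 2.0, np.float64(-6.83)]]
```

Emit:
apply_moves(moves=[[[-29, -25, 0, -7], [-26, -28, 0, -7], [-22, -31, 0, -7], [-19, -33, 0, -7], [-14, -35, 0, -7], [-10, -37, 0, -7], [-6, -38, 0, -7], [-1, -38, 0, -7], [3, -38, 0, -7], [8, -37, 0, -7]]], hand=0.45)

```text
clock: 1.2
eef_pos: [0.2909, -0.1091, 0.2459]
tool_rot: [1.0, 0.002, 0.001, -0.001]
ft_force: [0.7, 0.2, 0.6]
grip_width: 0.0616
```

```bash
sed -i 's/round(-dt\/n,2)/round(float(-dt\/n),1)/' h.py; python3 - <<'E'
from h import *
plan(.501,.371,.16,98,20)
E
```

```text
pos [ 0.2909 -0.1091  0.2459] ang 0.27 tilt [ 0.0012  0.002  -1.    ] turn 97.7 w 0.0616 F [0.7 0.2 0.6] t 1.2
[[11, -24, 4.4, -4.9], [13, -23, 4.4, -4.9], [14, -22, 4.4, -4.9], [16, -20, 4.4, -4.9], [18, -19, 4.4, -4.9], [20, -17, 4.4, -4.9], [21, -16, 4.4, -4.9], [22, -14, 4.4, -4.9], [23, -12, 4.4, -4.9], [24, -10, 4.4, -4.9]]
[[25, -7.8, 4.4, -4.9], [26, -5.6, 4.4, -4.9], [26, -3.4, 4.4, -4.9], [26, -1.2, 4.4, -4.9], [26, 1.1, 4.4, -4.9], [26, 3.3, 4.4, -4.9], [26, 5.5, 4.4, -4.9], [25, 7.6, 4.4, -4.9], [24, 10, 4.4, -4.9], [23, 12, 4.4, -4.9]]
```

Emit:
apply_moves(moves=[[[11, -24, 4, -5], [13, -23, 4, -5], [15, -22, 4, -5], [17, -20, 4, -5], [18, -19, 4, -5], [20, -17, 4, -5], [21, -16, 4, -5], [22, -14, 4, -5], [23, -12, 4, -5], [24, -10, 4, -5]]])

```text
clock: 2.2
eef_pos: [0.3922, 0.1467, 0.2057]
tool_rot: [0.896, 0.444, 0.002, 0.001]
ft_force: [0.0, -0.6, 1.1]
grip_width: 0.0621
```

Emit:
apply_moves(moves=[[[25, -8, 4, -5], [26, -6, 4, -5], [26, -3, 4, -5], [26, -1, 4, -5], [26, 1, 4, -5], [26, 3, 4, -5], [26, 5, 4, -5], [25, 8, 4, -5], [24, 10, 4, -5], [22, 12, 4, -5]]])

```text
clock: 3.2
eef_pos: [0.4766, 0.4045, 0.1612]
tool_rot: [0.609, 0.794, -0.001, 0.001]
ft_force: [0.2, 0.1, -0.7]
grip_width: 0.0619
```

```bash
python3 - <<'E'
from h import *
c=grab('wrist','w1.png')
print(c['fovy'],proj(c,[.501,.371,.018]))
plan(.501,.371,.10,98,10)
E
```

```text
69.01499701148111 (np.float64(273.7675242249283), np.float64(246.93877741883952))
pos [0.4773 0.4081 0.1598] ang 105.31 tilt [ 1.8e-03 -1.0e-04 -1.0e+00] turn -7.3 w 0.0623 F [ 2.3  4.5 -0.7] t 3.25
[[-4.2, 1.3, 6.0, 0.7], [-4.2, 1.3, 6.0, 0.7], [-4.2, 1.4, 6.0, 0.7], [-4.1, 1.5, 6.0, 0.7], [-4.1, 1.5, 6.0, 0.7], [-4.1, 1.6, 6.0, 0.7], [-4.1, 1.6, 6.0, 0.7], [-4.1, 1.7, 6.0, 0.7], [-4.0, 1.7, 6.0, 0.7], [-4.0, 1.8, 6.0, 0.7]]
```

View pics/w1.png

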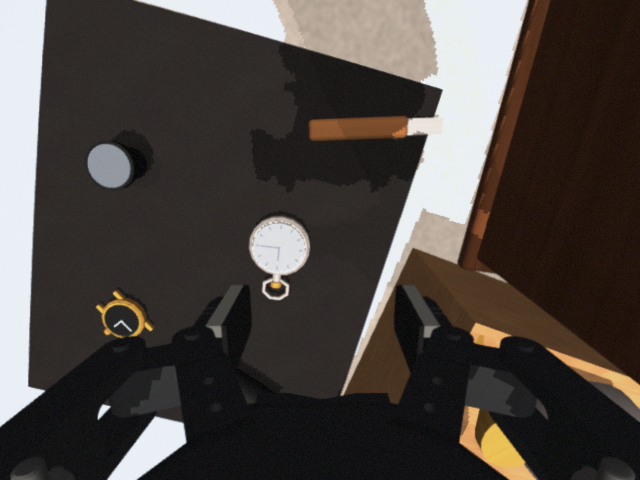

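Wrist view: the watch disc is at about (279,247), with its bow below it at (275,288). It is close to the predicted spot and the fingers are clear of everything.

```bash
python3 - <<'E'
from h import *
c=grab('wrist'); hsv=cv2.cvtColor(c['color'],cv2.COLOR_RGB2HSV)
m=((hsv[:,:,2]>110)&(hsv[:,:,1]<70)).astype(np.uint8); m[:200]=0;m[277:]=0;m[:,:235]=0;m[:,325:]=0
cs=cv2.findContours(m,0,1)[0]; k=max(cs,key=cv2.contourArea); e=cv2.minEnclosingCircle(k); print(e,cv2.fitEllipse(k))
w=onz(c,*e[0],.014); print(w,'crown',onz(c,275,288,.011)-w, 'diam',np.linalg.norm(onz(c,e[0][0]+e[1],e[0][1],.014)-w)*2)
plan(w[0],w[1],.07,98,10)
E
```

```text
((273.6471252441406, 245.36703491210938), 31.345962524414062) ((274.15765380859375, 244.30575561523438), (58.95314407348633, 60.766746520996094), 129.06382751464844)
[0.50155215 0.37453082 0.014     ] crown [ 0.03765188  0.00954436 -0.003     ] diam 0.05098978160199418
pos [0.4766 0.406  0.1599] ang 105.0 tilt [ 9.0e-04 -2.2e-03 -1.0e+00] turn -7.0 w 0.0619 F [-1.1  0.3  0.6] t 3.3
[[-3.7, 1.6, 9.0, 0.7], [-3.6, 1.6, 9.0, 0.7], [-3.6, 1.7, 9.0, 0.7], [-3.6, 1.7, 9.0, 0.7], [-3.6, 1.8, 9.0, 0.7], [-3.6, 1.8, 9.0, 0.7], [-3.5, 1.9, 9.0, 0.7], [-3.5, 1.9, 9.0, 0.7], [-3.5, 1.9, 9.0, 0.7], [-3.5, 2.0, 9.0, 0.7]]
```

Emit:
apply_moves(moves=[[[-4, 2, 10, 0], [-4, 2, 10, 0], [-4, 2, 10, 0], [-4, 2, 10, 0], [-4, 2, 10, 0], [-4, 2, 10, 0], [-4, 2, 10, 0], [-4, 2, 10, 0], [-4, 0, 10, 0], [0, 0, 0, 0]]])

```text
clock: 4.3
eef_pos: [0.5021, 0.3671, 0.0606]
tool_rot: [0.611, 0.791, -0.003, 0.001]
ft_force: [0.4, 0.1, -0.2]
grip_width: 0.062
```

```bash
python3 - <<'E'
from h import *
c=grab('wrist'); hsv=cv2.cvtColor(c['color'],cv2.COLOR_RGB2HSV)
cv2.imwrite('pics/w2.png',c['color'][:,:,::-1])
print(proj(c,[.5015,.3725,.014]))
plan(.5015,.3725,.03,105,10)
E
```

```text
(np.float64(331.3270345891841), np.float64(275.4377893776865))
pos [0.5024 0.3676 0.0614] ang 104.64 tilt [-0.0021 -0.0056 -1.    ] turn 0.4 w 0.0616 F [ 0.2  0.4 -1.2] t 4.35
[[0.5, 0.0, 3.1, -0.0], [0.5, 0.0, 3.1, -0.0], [0.5, 0.0, 3.1, -0.0], [0.5, 0.0, 3.1, -0.0], [0.5, 0.0, 3.1, -0.0], [0.5, 0.0, 3.1, -0.0], [0.5, 0.0, 3.1, -0.0], [0.5, 0.0, 3.1, -0.0], [0.5, 0.0, 3.1, -0.0], [0.5, 0.0, 3.1, -0.0]]
```

View pics/w2.png

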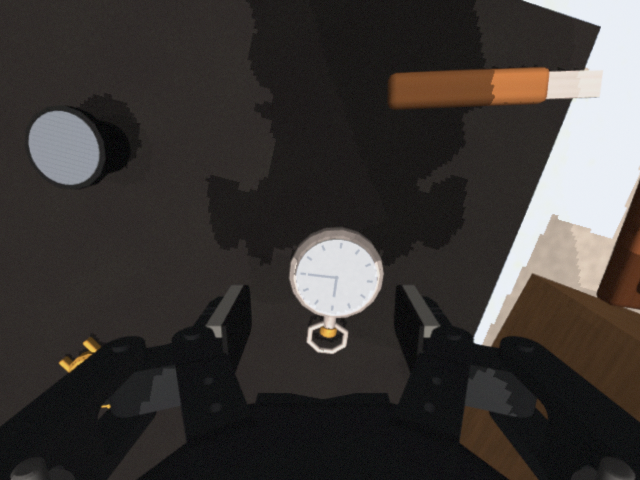

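The watch is at (336,275) and the fingers' middle is at u≈322, so I shift about +7 mm in tool x and go down.

Emit:
apply_moves(moves=[[[2, 0, 0, 0], [2, 0, 4, 0], [2, 0, 4, 0], [1, 0, 4, 0], [0, 0, 4, 0], [0, 0, 4, 0], [0, 0, 4, 0], [0, 0, 4, 0], [0, 0, 3, 0], [0, 0, 0, 0]]])

```text
clock: 5.35
eef_pos: [0.501, 0.377, 0.0295]
tool_rot: [0.61, 0.792, -0.001, 0.001]
ft_force: [-0.4, 0.1, -0.1]
grip_width: 0.062
```

Emit:
apply_moves(moves=[[[0, 0, 1.5, 0], [0, 0, 1.5, 0], [0, 0, 1.5, 0], [0, 0, 1, 0], [0, 0, 1, 0], [0, 0, 0, 0], [0, 0, 0, 0], [0, 0, 0, 0], [0, 0, 0, 0], [0, 0, 0, 0]]])

```text
clock: 6.35
eef_pos: [0.5016, 0.3772, 0.0231]
tool_rot: [0.611, 0.792, -0.0, 0.001]
ft_force: [-0.3, 0.4, 0.8]
grip_width: 0.062
```

```bash
python3 - <<'E'
from h import *
plan(.5015,.3745,.0205,105,10)
E
```

```text
pos [0.5016 0.3772 0.0231] ang 104.74 tilt [ 0.0019 -0.0022 -1.    ] turn 0.3 w 0.062 F [-0.3  0.4  0.8] t 6.35
[[-0.3, -0.1, 0.3, -0.0], [-0.3, -0.1, 0.3, -0.0], [-0.3, -0.1, 0.3, -0.0], [-0.3, -0.1, 0.3, -0.0], [-0.3, -0.1, 0.3, -0.0], [-0.3, -0.1, 0.3, -0.0], [-0.3, -0.1, 0.3, -0.0], [-0.3, -0.1, 0.3, -0.0], [-0.3, -0.1, 0.3, -0.0], [-0.3, -0.1, 0.3, -0.0]]
```

Next I'm feeling downward for the mat in small steps.

Emit:
apply_moves(moves=[[[-1, 0, 1, 0], [-1, 0, 1, 0], [0, 0, 1, 0], [0, 0, 0, 0], [0, 0, 0, 0], [0, 0, 0, 0], [0, 0, 0, 0], [0, 0, 0, 0], [0, 0, 0, 0], [0, 0, 0, 0]]])

```text
clock: 7.35
eef_pos: [0.5021, 0.3751, 0.0199]
tool_rot: [0.611, 0.792, -0.0, 0.001]
ft_force: [0.1, -0.3, -0.0]
grip_width: 0.0616
```

Emit:
apply_moves(moves=[[[0, 0, 1, 0], [0, 0, 1, 0], [0, 0, 1, 0], [0, 0, 0, 0], [0, 0, 0, 0], [0, 0, 0, 0], [0, 0, 0, 0], [0, 0, 0, 0], [0, 0, 0, 0], [0, 0, 0, 0]]])

```text
clock: 8.35
eef_pos: [0.5021, 0.3751, 0.0166]
tool_rot: [0.611, 0.792, -0.0, 0.001]
ft_force: [0.3, 0.0, -1.5]
grip_width: 0.062
```

Emit:
apply_moves(moves=[[[0, 0, 1, 0], [0, 0, 0, 0], [0, 0, 1, 0], [0, 0, 0, 0], [0, 0, 0, 0], [0, 0, 0, 0], [0, 0, 0, 0], [0, 0, 0, 0], [0, 0, 0, 0], [0, 0, 0, 0]]])

```text
clock: 9.35
eef_pos: [0.5023, 0.3752, 0.0147]
tool_rot: [0.611, 0.792, -0.0, 0.002]
ft_force: [0.0, -1.2, 0.4]
grip_width: 0.0621
```

Emit:
apply_moves(moves=[[[0, 0, 1, 0], [0, 0, 0, 0], [0, 0, 1, 0], [0, 0, 0, 0], [0, 0, 0, 0], [0, 0, 0, 0], [0, 0, 0, 0], [0, 0, 0, 0], [0, 0, 0, 0], [0, 0, 0, 0]]])

```text
clock: 10.35
eef_pos: [0.5027, 0.3755, 0.0146]
tool_rot: [0.61, 0.792, 0.001, 0.002]
ft_force: [-0.5, -0.4, 1.5]
grip_width: 0.0614
```

Emit:
apply_moves(moves=[[[0, 0, 0, 0], [0, 0, 0, 0], [0, 0, 0, 0], [0, 0, 0, 0], [0, 0, 0, 0], [0, 0, 0, 0], [0, 0, 0, 0], [0, 0, 0, 0], [0, 0, 2, 0], [0, 0, 2, 0]]])

```text
clock: 11.35
eef_pos: [0.5027, 0.3755, 0.0145]
tool_rot: [0.61, 0.792, 0.001, 0.002]
ft_force: [-4.1, -3.6, 14.8]
grip_width: 0.0618
```

Contact with the mat is confirmed at TCP z = 14.5 mm. I'm raising 6 mm and closing.

Emit:
apply_moves(moves=[[[0, 0, -3, 0], [0, 0, -2, 0], [0, 0, -1, 0], [0, 0, 0, 0], [0, 0, 0, 0], [0, 0, 0, 0], [0, 0, 0, 0], [0, 0, 0, 0], [0, 0, 0, 0], [0, 0, 0, 0]]])

```text
clock: 12.35
eef_pos: [0.502, 0.3751, 0.0189]
tool_rot: [0.61, 0.792, 0.0, 0.001]
ft_force: [0.1, 0.1, 1.0]
grip_width: 0.0618
```

Emit:
apply_moves(moves=[[[0, 0, 0, 0], [0, 0, 0, 0], [0, 0, 0, 0], [0, 0, 0, 0], [0, 0, 0, 0], [0, 0, 0, 0], [0, 0, 0, 0], [0, 0, 0, 0], [0, 0, 0, 0], [0, 0, 0, 0]]], hand=-0.3)

```text
clock: 13.35
eef_pos: [0.5024, 0.3753, 0.0195]
tool_rot: [0.61, 0.792, 0.001, 0.002]
ft_force: [0.0, -0.1, 0.6]
grip_width: 0.0472
```

```bash
python3 - <<'E'
from h import *
c=grab('wrist')
cv2.imwrite('pics/w3.png',cv2.resize(c['color'][200:480,200:450],(750,600)[::1] if 0 else (700,784))[:600,:,::-1])
E
```

```text
(no output)
```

View pics/w3.png

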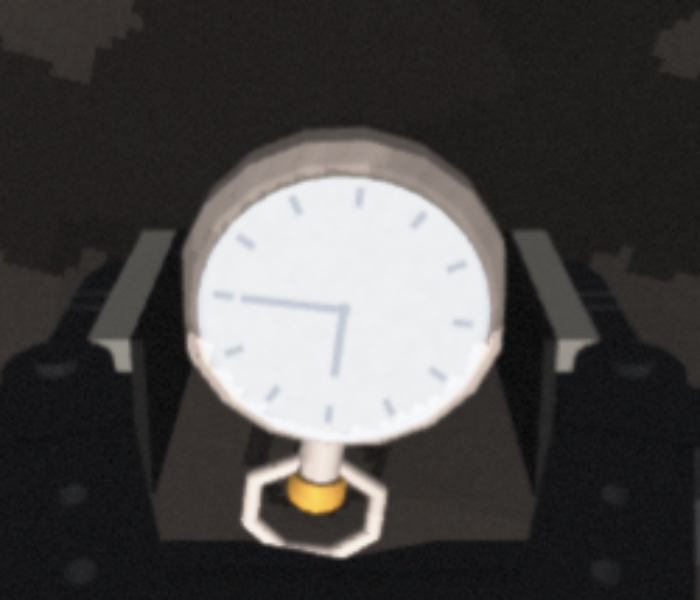

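The pads straddle the disc at its widest (crop v≈285), with the bow clear between them. The 47 mm opening is a bit small, so I'm lifting a little to test the grip.

Emit:
apply_moves(moves=[[[0, 0, -1, 0], [0, 0, -2, 0], [0, 0, -3, 0], [0, 0, -4, 0], [0, 0, -4, 0], [0, 0, -4, 0], [0, 0, -4, 0], [0, 0, 0, 0], [0, 0, 0, 0], [0, 0, 0, 0]]])

```text
clock: 14.4
eef_pos: [0.5019, 0.375, 0.0429]
tool_rot: [0.61, 0.792, 0.0, 0.001]
ft_force: [1.0, -0.4, -0.8]
grip_width: 0.047
```

```bash
python3 - <<'E'
from h import *
c=grab('wrist')
cv2.imwrite('pics/w4.png',cv2.resize(c['color'][200:440,180:470],(725,600))[:,:,::-1])
plan(.59,-.049,.16,99,10)
E
```

```text
pos [0.5019 0.3749 0.0429] ang 104.76 tilt [ 0.0023 -0.0014 -1.    ] turn -5.8 w 0.047 F [ 0.5  0.1 -1. ] t 14.45
[[-43, -2.3, -12, 0.6], [-43, -1.8, -12, 0.6], [-43, -1.4, -12, 0.6], [-43, -1.0, -12, 0.6], [-43, -0.5, -12, 0.6], [-43, -0.1, -12, 0.6], [-43, 0.4, -12, 0.6], [-43, 0.8, -12, 0.6], [-43, 1.2, -12, 0.6], [-43, 1.7, -12, 0.6]]
```

View pics/w4.png

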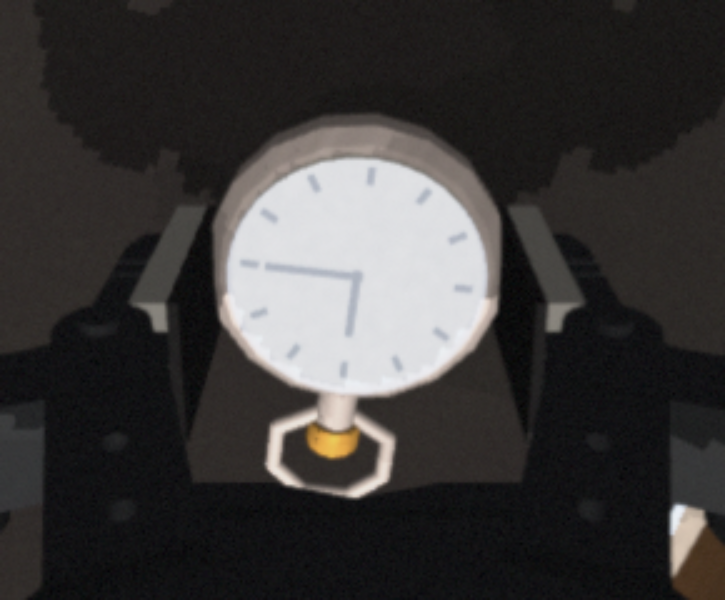

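The watch is held level. Next I'm measuring the watch offset in the grip and refining the nest with both cameras.

```bash
python3 - <<'E'
from h import *
c=grab('wrist'); s=state(); M=R.from_quat(s['tool_rot']).as_matrix()
g=onz(c,323.2,310,s['eef_pos'][2]-.0195+.018); print('glass in tool',M.T@(g-s['eef_pos']))
t=grab('top'); sc=grab('scene')
a=cv2.resize(t['color'][180:240,305:385],(480,360),interpolation=cv2.INTER_CUBIC)
b=cv2.resize(sc['color'][290:340,230:310],(480,300),interpolation=cv2.INTER_CUBIC)
b2=np.vstack([b,np.zeros((60,480,3),np.uint8)])
cv2.imwrite('pics/nest.png',cv2.resize(np.hstack([a,b2]),(800,300))[:,:,::-1])
# post-black blobs
for n,cc,(u0,v0,u1,v1) in [('top',t,(308,200,330,222)),('scene',sc,(278,300,300,332))]:
    gr=cv2.cvtColor(cc['color'],cv2.COLOR_RGB2GRAY)[v0:v1,u0:u1]; m=(gr<60).astype(np.uint8)
    k,l,st,ce=cv2.connectedComponentsWithStats(m); i=1+np.argmax(st[1:,4]); print(n,st[i]+[u0,v0,0,0,0],ce[i]+[u0,v0])
E
```

```text
glass in tool [ 0.00126502 -0.00185845  0.00149447]
top [316 207   5   9  38] [318.02631579 211.10526316]
scene [285 317   1   5   5] [285. 319.]
```

View pics/nest.png

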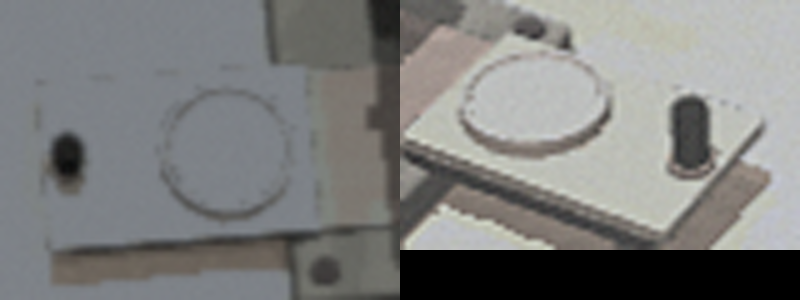

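Enlarged view (5×): in the top camera the nest rim is centred at (349.6,210.0) and the post top at (317.9,209.3). In the scene camera the nest rim is at about (256.6,309.1) and the post top at about (287.5,309.9).

```bash
python3 - <<'E'
from h import *
t=grab('top'); sc=grab('scene')
for n,a,b,z in [('nest',(349.6,210.0),(256.6,309.1),.047),('post',(317.9,209.3),(287.5,309.9),.07)]:
    print(n,onz(t,*a,z),onz(sc,*b,z),tri([ray(t,*a),ray(sc,*b)]))
E
```

```text
nest [ 0.58206515 -0.04869833  0.047     ] [ 0.58449877 -0.04644     0.047     ] [ 0.5824589  -0.0485428   0.04479747]
post [0.57810495 0.02771814 0.07      ] [0.57449882 0.02798935 0.07      ] [0.57701599 0.02856807 0.07209523]
```

```bash
python3 - <<'E'
from h import *
plan(.5847,-.0475,.16,140,20)
E
```

```text
pos [0.5018 0.3749 0.0427] ang 104.76 tilt [ 0.002  -0.0016 -1.    ] turn 35.2 w 0.0471 F [-0.5 -0.4 -1. ] t 14.7
[[-22, -1.4, -5.8, -1.8], [-21, -2.0, -5.8, -1.8], [-21, -2.7, -5.8, -1.8], [-21, -3.3, -5.8, -1.8], [-21, -4.0, -5.8, -1.8], [-21, -4.6, -5.8, -1.8], [-21, -5.3, -5.8, -1.8], [-21, -5.9, -5.8, -1.8], [-20, -6.6, -5.8, -1.8], [-20, -7.2, -5.8, -1.8]]
[[-20, -7.8, -5.8, -1.8], [-20, -8.4, -5.8, -1.8], [-20, -9.0, -5.8, -1.8], [-19, -10, -5.8, -1.8], [-19, -10, -5.8, -1.8], [-19, -11, -5.8, -1.8], [-18, -11, -5.8, -1.8], [-18, -12, -5.8, -1.8], [-18, -12, -5.8, -1.8], [-17, -13, -5.8, -1.8]]
```

Emit:
apply_moves(moves=[[[-15, -1, -10, -1], [-20, -2, -10, -2], [-21, -3, -10, -2], [-21, -3, -10, -2], [-21, -4, -10, -2], [-21, -5, -10, -2], [-21, -5, -10, -2], [-21, -6, -10, -2], [-20, -7, -10, -2], [-20, -7, -8, -2]]])

```text
clock: 15.7
eef_pos: [0.542, 0.1681, 0.1421]
tool_rot: [0.462, 0.887, -0.002, 0.0]
ft_force: [0.4, 0.2, -1.0]
grip_width: 0.0468
```

Emit:
apply_moves(moves=[[[-20, -8, -4, -2], [-20, -8, 0, -2], [-20, -9, 0, -2], [-19, -10, 0, -2], [-19, -10, 0, -2], [-19, -11, 0, -2], [-18, -11, 0, -2], [-16, -11, 0, -1], [-12, -9, 0, -1], [0, 0, 0, 0]]])

```text
clock: 16.7
eef_pos: [0.5915, -0.0215, 0.1489]
tool_rot: [0.331, 0.944, -0.001, 0.002]
ft_force: [-0.1, -0.2, -1.5]
grip_width: 0.0469
```

```bash
python3 - <<'E'
from h import *
plan(.5847,-.0475,.09,140,10)
E
```

```text
pos [ 0.5915 -0.0215  0.1489] ang 141.4 tilt [ 0.0025 -0.003  -1.    ] turn -1.4 w 0.0469 F [-0.1 -0.2 -1.5] t 16.7
[[-1.1, -2.5, 5.9, 0.1], [-1.1, -2.4, 5.9, 0.1], [-1.1, -2.4, 5.9, 0.1], [-1.1, -2.4, 5.9, 0.1], [-1.1, -2.4, 5.9, 0.1], [-1.1, -2.4, 5.9, 0.1], [-1.1, -2.4, 5.9, 0.1], [-1.1, -2.4, 5.9, 0.1], [-1.1, -2.4, 5.9, 0.1], [-1.1, -2.4, 5.9, 0.1]]
```

Emit:
apply_moves(moves=[[[-2, -4, 2, 0], [-2, -4, 6, 0], [-2, -4, 8, 0], [-2, -4, 8, 0], [-2, -4, 8, 0], [-1, -4, 8, 0], [0, 0, 8, 0], [0, 0, 8, 0], [0, 0, 4, 0], [0, 0, 0, 0]]])

```text
clock: 17.7
eef_pos: [0.5825, -0.0462, 0.0818]
tool_rot: [0.329, 0.944, -0.001, -0.001]
ft_force: [0.2, -0.1, -1.3]
grip_width: 0.047
```

```bash
python3 - <<'E'
from h import *
plan(.5847,-.0475,.0625,141,10)
c=grab('wrist')
cv2.imwrite('pics/w5.png',c['color'][:,:,::-1])
for r in [(0,0),(.033,0),(-.033,0),(0,.033),(0,-.033)]: print(proj(c,[.583+r[0],-.0485+r[1],.047]))
E
```

```text
pos [ 0.5825 -0.0462  0.0818] ang 141.53 tilt [-0.0018 -0.0013 -1.    ] turn -0.5 w 0.047 F [ 0.2 -0.1 -1.3] t 17.7
[[-0.3, 0.0, 1.9, 0.1], [-0.3, 0.0, 1.9, 0.1], [-0.3, 0.0, 1.9, 0.1], [-0.3, 0.0, 1.9, 0.1], [-0.3, 0.0, 1.9, 0.1], [-0.3, 0.0, 1.9, 0.1], [-0.3, 0.0, 1.9, 0.1], [-0.3, 0.0, 1.9, 0.1], [-0.3, 0.0, 1.9, 0.1], [-0.3, 0.0, 1.9, 0.1]]
(np.float64(317.51080863390644), np.float64(278.8729721300181))
(np.float64(267.02241531418724), np.float64(316.3605364928191))
(np.float64(371.3838097651182), np.float64(238.80354666841058))
(np.float64(357.62749327507794), np.float64(325.70382807595263))
(np.float64(274.01721527010284), np.float64(228.01540670627358))
```

View pics/w5.png

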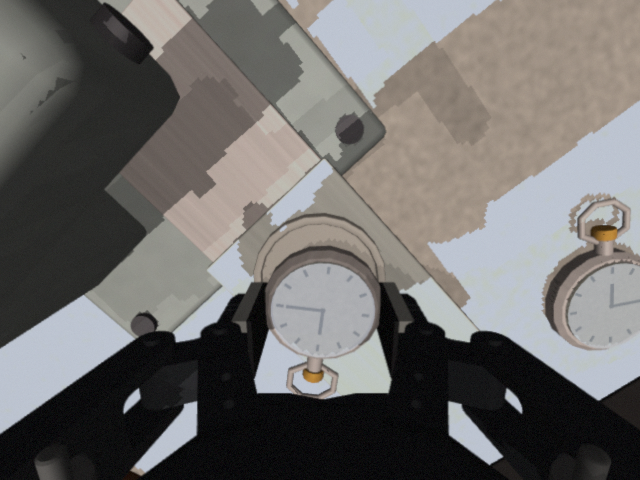

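The nest rim is visible under the held watch: outer edge u≈254–386, top v≈214. The predicted centre was (317.5,279), so it agrees within about 1.3 mm. I'm shifting about −1.5 mm in tool x and lowering.

Emit:
apply_moves(moves=[[[-1, 0, 2, 0], [-0.5, 0, 3, 0], [0, 0, 3, 0], [0, 0, 3, 0], [0, 0, 2.5, 0], [0, 0, 2.5, 0], [0, 0, 1.5, 0], [0, 0, 1, 0], [0, 0, 0, 0], [0, 0, 0, 0]]])

```text
clock: 18.75
eef_pos: [0.5852, -0.047, 0.0634]
tool_rot: [0.329, 0.944, -0.0, 0.001]
ft_force: [-0.3, 0.3, -0.9]
grip_width: 0.0466
```

Emit:
apply_moves(moves=[[[0, 0, 0, 0], [0, 0, 1, 0], [0, 0, 0, 0], [0, 0, 0, 0], [0, 0, 1, 0], [0, 0, 0, 0], [0, 0, 0, 0], [0, 0, 0, 0], [0, 0, 1, 0], [0, 0, 1, 0]]])

```text
clock: 19.75
eef_pos: [0.5857, -0.047, 0.0616]
tool_rot: [0.329, 0.944, -0.0, 0.002]
ft_force: [-2.2, 1.0, 6.4]
grip_width: 0.0473
```

Emit:
apply_moves(moves=[[[0, 0, 0, 0], [0, 0, 0, 0], [0, 0, 0, 0], [0, 0, 0, 0], [0, 0, 0, 0], [0, 0, -2, 0], [0, 0, -5, 0], [0, 0, -8, 0], [0, 0, -10, 0], [0, 0, -10, 0]]], hand=0.6)

```text
clock: 20.75
eef_pos: [0.5851, -0.0469, 0.098]
tool_rot: [0.329, 0.944, -0.0, 0.001]
ft_force: [-1.5, 0.6, -0.1]
grip_width: 0.0684
```

```bash
python3 - <<'E'
from h import *
c=grab('wrist')
cv2.imwrite('pics/w6.png',c['color'][:,:,::-1])
plan(.5847,-.0475,.2,141,10)
E
```

```text
pos [ 0.5864 -0.047   0.1002] ang 141.56 tilt [ 0.0054 -0.0018 -1.    ] turn -0.6 w 0.0682 F [0.8 0.5 0.9] t 20.8
[[0.1, -0.1, -10, 0.1], [0.1, -0.1, -10, 0.1], [0.1, -0.1, -10, 0.1], [0.1, -0.1, -10, 0.1], [0.1, -0.1, -10, 0.1], [0.1, -0.1, -10, 0.1], [0.1, -0.1, -10, 0.1], [0.1, -0.1, -10, 0.1], [0.1, -0.1, -10, 0.1], [0.1, -0.1, -10, 0.1]]
```

View pics/w6.png

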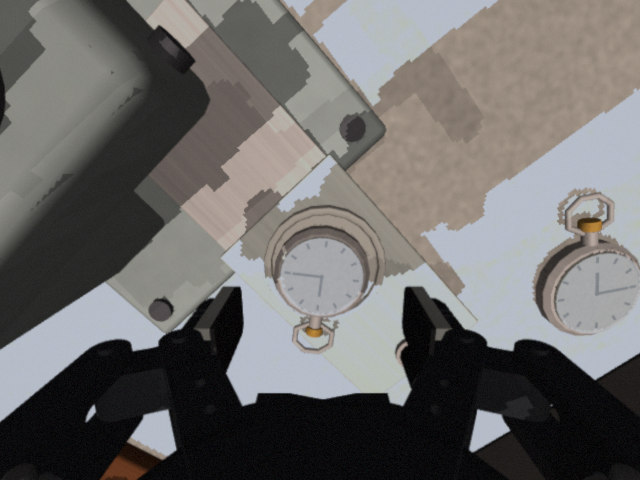

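The watch is in the nest: rim ellipse u≈265–385 with top v≈206, glass centre (321,275), bow at (314,335). I'm checking the numbers.

```bash
python3 - <<'E'
from h import *
c=grab('wrist'); im=c['color']
hsv=cv2.cvtColor(im,cv2.COLOR_RGB2HSV)
th=np.linspace(0,2*np.pi,24)
def circ(p,r): return np.array([proj(c,[p[0]+r*np.cos(t),p[1]+r*np.sin(t),p[2]]) for t in th])
s=onz(c,321,275,.059); print('glass',s)
g=circ(s,.021); print('glass ext',g.min(0),g.max(0))
for p in [(.583,-.0485,.047),(.581,-.0475,.047)]:
    o=circ(p,.033); print('rim ext',p,o.min(0),o.max(0))
b=cv2.resize(im[195:355,255:400],(725,800))[:600]
cv2.imwrite('pics/w7.png',cv2.resize(im[195:345,245:405],(640,600),interpolation=cv2.INTER_CUBIC)[:,:,::-1])
E
```

```text
glass [ 0.58625032 -0.04793539  0.059     ]
glass ext [280.27365229 235.46435983] [362.01719709 311.97468259]
rim ext (0.583, -0.0485, 0.047) [264.84157957 202.47198589] [385.99132428 317.1161051 ]
rim ext (0.581, -0.0475, 0.047) [268.84889964 201.5958153 ] [390.06112322 316.39948323]
```

View pics/w7.png

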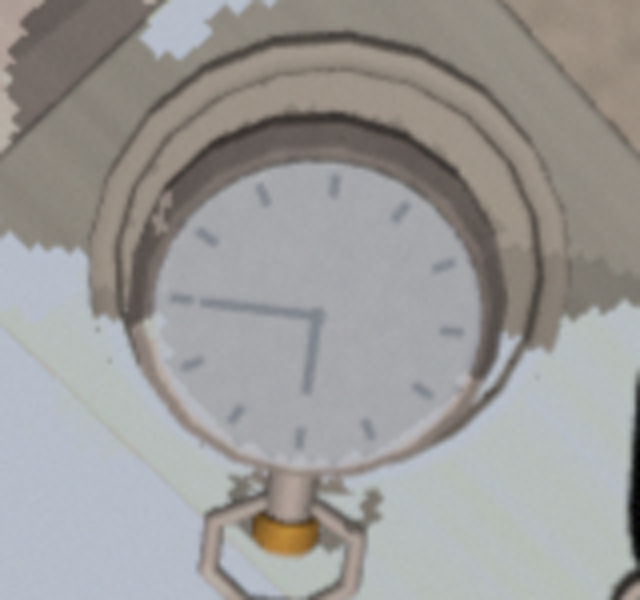

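The glass centre computes to about (0.5846,−0.0474) and the rim to (0.5825,−0.0476). That is about 2 mm off, flat, with a visible floor gap on the far side, so the watch is seated. Next is the shuttle: I'll grip the post across press x.

```bash
python3 - <<'E'
from h import *
plan(.5765,.0295,.125,184.5,9)
E
```

```text
pos [ 0.5866 -0.0471  0.0995] ang 141.56 tilt [ 0.0059 -0.0018 -1.    ] turn 42.9 w 0.0684 F [ 0.5 -0.3  0.8] t 20.85
[[6.1, 6.0, -2.9, -4.8], [5.6, 6.5, -2.9, -4.8], [5.1, 6.9, -2.9, -4.8], [4.5, 7.3, -2.9, -4.8], [3.9, 7.7, -2.9, -4.8], [3.2, 7.9, -2.9, -4.8], [2.5, 8.2, -2.9, -4.8], [1.8, 8.4, -2.9, -4.8], [1.1, 8.5, -2.9, -4.8]]
```

Emit:
apply_moves(moves=[[[0, 0, -10, -4], [6, 6, -10, -5], [6, 7, -5, -5], [5, 7, 0, -5], [5, 8, 0, -5], [4, 8, 0, -5], [3, 8, 0, -5], [2, 9, 0, -5], [2, 9, 0, -5], [2, 9, 0, 0]]])

```text
clock: 21.85
eef_pos: [0.5685, 0.0332, 0.1273]
tool_rot: [-0.063, 0.998, -0.001, 0.005]
ft_force: [0.7, 0.1, -0.1]
grip_width: 0.0683
```

```bash
python3 - <<'E'
from h import *
plan(.5765,.0295,.062,184.5,9)
E
```

```text
pos [0.5685 0.0332 0.1273] ang -172.81 tilt [ 0.0098 -0.0021 -0.9999] turn -2.7 w 0.0683 F [ 0.7  0.1 -0.1] t 21.85
[[-0.8, -0.5, 7.3, 0.3], [-0.8, -0.5, 7.3, 0.3], [-0.8, -0.5, 7.3, 0.3], [-0.8, -0.5, 7.3, 0.3], [-0.8, -0.5, 7.3, 0.3], [-0.8, -0.5, 7.3, 0.3], [-0.8, -0.5, 7.3, 0.3], [-0.8, -0.5, 7.3, 0.3], [-0.8, -0.5, 7.3, 0.3]]
```

Emit:
apply_moves(moves=[[[-2, -1, 4, 1], [-2, -1, 7, 1], [-2, -1, 8, 1], [-1, 0, 8, 0], [0, 0, 8, 0], [0, 0, 8, 0], [0, 0, 8, 0], [0, 0, 7, 0], [0, 0, 5, 0], [0, 0, 0, 0]]])

```text
clock: 22.85
eef_pos: [0.5758, 0.0298, 0.0569]
tool_rot: [-0.031, 1.0, -0.002, 0.003]
ft_force: [0.5, -0.4, -0.0]
grip_width: 0.0685
```

Emit:
apply_moves(moves=[[[0, 0, 0, 0], [0, 0, 0, 0], [0, 0, 0, 0], [0, 0, 0, 0], [0, 0, 0, 0], [0, 0, 0, 0], [0, 0, 0, 0], [0, 0, 0, 0], [0, 0, 0, 0], [0, 0, 0, 0]]], hand=-0.75)

```text
clock: 23.85
eef_pos: [0.5771, 0.03, 0.0581]
tool_rot: [-0.031, 0.999, -0.002, 0.005]
ft_force: [1.0, -0.5, -1.3]
grip_width: 0.0141
```

```bash
python3 - <<'E'
from h import *
plan(.5765+.0084,.0295-.105,.062,184.5,10)
E
```

```text
pos [0.5771 0.03   0.0581] ang -176.42 tilt [ 0.0093 -0.0028 -1.    ] turn 0.9 w 0.0141 F [ 1.  -0.5 -1.3] t 23.85
[[-0.1, -11, -0.4, -0.1], [-0.1, -11, -0.4, -0.1], [-0.1, -11, -0.4, -0.1], [-0.1, -11, -0.4, -0.1], [-0.1, -11, -0.4, -0.1], [-0.0, -11, -0.4, -0.1], [-0.0, -11, -0.4, -0.1], [-0.0, -11, -0.4, -0.1], [0.0, -11, -0.4, -0.1], [0.0, -11, -0.4, -0.1]]
```

The post is gripped (the 14 mm reading is about 2 mm low, as it was with the watch). Sliding the shuttle in.

Emit:
apply_moves(moves=[[[0, -3, 0, 0], [0, -5, 0, 0], [0, -7, 0, 0], [0, -8, 0, 0], [0, -8, 0, 0], [0, -8, 0, 0], [0, -8, 0, 0], [0, -8, 0, 0], [0, -8, 0, 0], [0, -8, 0, 0]]])

```text
clock: 24.85
eef_pos: [0.5826, -0.0447, 0.0581]
tool_rot: [-0.032, 0.999, 0.001, 0.005]
ft_force: [3.4, 2.0, -2.2]
grip_width: 0.0143
```

```bash
python3 - <<'E'
from h import *
plan(.5765+.0084,.0295-.105,.058,184.5,10)
E
```

```text
pos [ 0.5826 -0.0447  0.0581] ang -176.31 tilt [ 0.0106  0.0016 -0.9999] turn 0.8 w 0.0143 F [ 3.4  2.  -2.2] t 24.85
[[-0.0, -3.1, 0.0, -0.1], [-0.0, -3.1, 0.0, -0.1], [-0.0, -3.1, 0.0, -0.1], [-0.0, -3.1, 0.0, -0.1], [-0.0, -3.1, 0.0, -0.1], [-0.0, -3.1, 0.0, -0.1], [-0.0, -3.1, 0.0, -0.1], [-0.0, -3.1, 0.0, -0.1], [0.0, -3.1, 0.0, -0.1], [0.0, -3.1, 0.0, -0.1]]
```

Emit:
apply_moves(moves=[[[0, -5, 0, 0], [0, -5, 0, 0], [0, -4, 0, 0], [0, -4, 0, 0], [0, -3, 0, 0], [0, -3, 0, 0], [0, -3, 0, 0], [0, -3, 0, 0], [0, -3, 0, 0], [0, -3, 0, 0]]])

```text
clock: 25.85
eef_pos: [0.5847, -0.0729, 0.0581]
tool_rot: [-0.036, 0.999, 0.012, 0.005]
ft_force: [1.7, 10.2, -0.4]
grip_width: 0.0143
```

Emit:
apply_moves(moves=[[[0, -2, 0, 0], [0, -2, 0, 0], [0, -2, 0, 0], [0, -2, 0, 0], [0, -2, 0, 0], [0, -2, 0, 0], [0, -2, 0, 0], [0, -2, 0, 0], [0, -2, 0, 0], [0, -2, 0, 0]]])

```text
clock: 26.85
eef_pos: [0.5847, -0.0729, 0.0582]
tool_rot: [-0.047, 0.998, 0.029, 0.004]
ft_force: [0.3, 7.0, 0.1]
grip_width: 0.0146
```

The shuttle stopped after 103 mm of travel. The gripper could have met the press head, so I'll release and re-push from outside the post with closed fingers. That keeps the gripper farther from the head and checks the stop.

Emit:
apply_moves(moves=[[[0, 0, 0, 0], [0, 0, 0, 0], [0, 0, 0, 0], [0, 0, -5, 0], [0, 0, -10, 0], [0, 0, -10, 0], [0, 0, -10, 0], [0, 0, -8, 0], [0, 5, 0, 0], [0, 10, 0, 0]]], hand=-0.3)

```text
clock: 27.85
eef_pos: [0.583, -0.0638, 0.1083]
tool_rot: [-0.045, 0.999, 0.026, 0.005]
ft_force: [-0.1, -0.6, -0.3]
grip_width: 0.0301
```

Emit:
apply_moves(moves=[[[0, 12, 0, 0], [0, 12, 0, 0], [0, 5, 0, 0], [0, 0, 8, 0], [0, 0, 10, 0], [0, 0, 10, 0], [0, 0, 8, 0], [0, 0, 4, 0], [0, 0, 0, 0], [0, 0, 0, 0]]], hand=-1)

```text
clock: 28.85
eef_pos: [0.5776, -0.0277, 0.0628]
tool_rot: [-0.046, 0.999, 0.026, 0.002]
ft_force: [-0.1, -0.4, -0.4]
grip_width: 0.0002
```

```bash
python3 - <<'E'
from h import *
plan(.5855,-.054,.058,184.5,10)
t=grab('top'); 
def blob(cc,u0,v0,u1,v1,th):
    gr=cv2.cvtColor(cc['color'],cv2.COLOR_RGB2GRAY)[v0:v1,u0:u1]; m=(gr<th).astype(np.uint8)
    k,l,st,ce=cv2.connectedComponentsWithStats(m)
    for i in range(1,k):
        if st[i,4]>8: print(st[i]+[u0,v0,0,0,0],ce[i]+[u0,v0])
sc=grab('scene'); print('pred post scene',proj(sc,[.585,-.0729,.054]),'top',proj(t,[.585,-.0729,.07]))
u,v=map(int,proj(sc,[.585,-.0729,.054])); blob(sc,u-20,v-20,u+25,v+25,75)
E
```

```text
pos [ 0.5776 -0.0277  0.0628] ang -174.71 tilt [ 7.000e-04  5.240e-02 -9.986e-01] turn -0.8 w 0.0002 F [-0.1 -0.4 -0.4] t 28.85
[[-0.5, -2.7, 0.3, 0.1], [-0.5, -2.7, 0.3, 0.1], [-0.6, -2.7, 0.3, 0.1], [-0.6, -2.7, 0.3, 0.1], [-0.6, -2.7, 0.3, 0.1], [-0.6, -2.7, 0.3, 0.1], [-0.6, -2.7, 0.3, 0.1], [-0.6, -2.7, 0.3, 0.1], [-0.6, -2.7, 0.3, 0.1], [-0.6, -2.7, 0.3, 0.1]]
pred post scene (np.float64(246.5149509165466), np.float64(302.55670846934345)) top (np.float64(360.2775391057324), np.float64(206.3101970847713))
[241 282  30  30 567] [258.03703704 294.79012346]
[226 319  12   6  24] [231.66666667 321.16666667]
```

Emit:
apply_moves(moves=[[[-1, -3, 1, 0], [-1, -3, 1, 0], [-1, -3, 1, 0], [-1, -3, 1, 0], [-1, -3, 0, 0], [0, -3, 0, 0], [0, -3, 0, 0], [0, -3, 0, 0], [0, -3, 0, 0], [0, -3, 0, 0]]])

```text
clock: 29.95
eef_pos: [0.587, -0.0538, 0.0592]
tool_rot: [-0.048, 0.998, 0.032, 0.004]
ft_force: [-1.2, 10.3, 2.6]
grip_width: 0.0001
```

Emit:
apply_moves(moves=[[[0, -2, 0, 0], [0, -2, 0, 0], [0, -2, 0, 0], [0, -2, 0, 0], [0, 0, 0, 0], [0, 0, 0, 0], [0, 0, 0, 0], [0, 0, 0, 0], [0, 0, 0, 0], [0, -3, 0, 0]]])

```text
clock: 30.95
eef_pos: [0.5869, -0.0537, 0.0595]
tool_rot: [-0.052, 0.998, 0.044, 0.003]
ft_force: [-1.1, 13.6, 3.2]
grip_width: 0.0001
```

The post was contacted at the predicted place (y=−0.0538) and held against more than 10 N, so the shuttle is at its stop. Next I'm backing off, rising, and going above the lever grip at about (0.471,−0.160).

Emit:
apply_moves(moves=[[[0, 8, 0, 0], [0, 10, 0, 0], [0, 5, -10, 0], [0, 0, -25, 0], [0, 0, -35, 0], [0, 0, -35, 0], [0, 0, -35, 0], [0, 0, -35, 0], [0, 0, -35, 0], [0, 0, -35, 0]]])

```text
clock: 31.95
eef_pos: [0.58, -0.0503, 0.3134]
tool_rot: [-0.053, 0.998, 0.041, -0.002]
ft_force: [-0.2, -0.6, -0.1]
grip_width: 0.0002
```

```bash
python3 - <<'E'
from h import *
plan(.471,-.160,.325,184.5,10)
t=grab('top'); sc=grab('scene')
g=cv2.cvtColor(t['color'],cv2.COLOR_RGB2HSV)
u,v=map(int,proj(t,[.583,-.0725,.07])); print(u,v)
gr=cv2.cvtColor(t['color'],cv2.COLOR_RGB2GRAY); print(gr[v-8:v+14,u-10:u+10])
E
```

```text
pos [ 0.58   -0.0503  0.3134] ang -173.96 tilt [-0.0087  0.0813 -0.9966] turn -1.5 w 0.0002 F [-0.2 -0.6 -0.1] t 31.95
[[12, -10, -2.0, 0.2], [12, -10, -2.0, 0.2], [12, -10, -2.0, 0.2], [12, -10, -2.0, 0.2], [12, -10, -2.0, 0.2], [12, -10, -2.0, 0.2], [12, -10, -2.0, 0.2], [12, -10, -2.0, 0.2], [12, -10, -2.0, 0.2], [12, -10, -2.0, 0.2]]
360 207
[[133 132 132 134 132 132 133 133 134 134 134 134 132 134 134 133 134 134
  134 132]
 [131 132 134 132 135 133 133 133 133 134 134 134 133 135 135 134 133 133
  134 135]
 [131 135 133 133 132 133 132 132 133 133 135 134 134 133 134 134 134 134
  134 133]
 [131 133 133 133 133 131 133 134 132 133 134 134 132 134 134 133 133 135
  133 132]
 [133 133 134 133 133 134 132 133 133 134 134 133 133 133 135 134 133 134
  133 133]
 [133 134 132 134 135 133 135 133 133 134 133 133 135 133 133 134 133 133
  134 134]
 [133 132 133 132 134 135 135 133 134 134 135 135 134 135 134 134 133 133
  133 134]
 [132 132 132 134 133 133 133 134 135 133 133 134 135 133 134 134 133 134
  135 134]
 [133 133 132 133 133 133 133 133 133 134 134 132 133 133 134 135 133 13
[... 418 characters left out ...]
 134 135
  134 134]
 [133 132 133 132 133 132 133 134 132 133 134 134 134 133 135 134 134 135
  135 133]
 [132 133 133 134 134 134 133 133 132 134 133 133 134 133 134 132 134 133
  133 134]
 [133 133 132 133 134 133 133 134 132 134 136 133 134 135 132 133 135 133
  133 134]
 [134 133 134 132 134 134 133 133 135 134 133 133 135 133 135 132 133 134
  134 135]
 [133 134 133 133 135 134 133 135 135 132 133 132 134 134 134 135 135 133
  132 133]
 [133 134 135 133 134 133 134 132 134 133 133 134 134 134 133 134 133 134
  133 132]
 [132 133 133 132 133 134 134 134 134 134 133 135 134 133 134 134 136 134
  135 133]
 [131 131 132 133 134 133 133 134 135 134 132 133 135 133 133 134 133 134
  134 133]]
```

Emit:
apply_moves(moves=[[[8, -7, -2, 0], [12, -11, -2, 0], [12, -11, -2, 0], [12, -11, -2, 0], [12, -11, -2, 0], [12, -11, -2, 0], [12, -11, -2, 0], [12, -11, -2, 0], [12, -11, -2, 0], [0, 0, 0, 0]]])

```text
clock: 33.05
eef_pos: [0.4749, -0.1681, 0.325]
tool_rot: [-0.05, 0.998, 0.04, -0.001]
ft_force: [-0.1, -0.3, 0.7]
grip_width: -0.0002
```

```bash
python3 - <<'E'
from h import *
plan(.471,-.160,.300,184.5,8)
s=state();M=R.from_quat(s['tool_rot']).as_matrix(); print('tip',s['eef_pos']+.017*M[:,2])
sc=grab('scene')
cv2.imwrite('pics/s2.png',cv2.resize(sc['color'][160:340,140:340],(660,594),interpolation=cv2.INTER_CUBIC)[:,:,::-1])
E
```

```text
pos [ 0.4749 -0.1681  0.325 ] ang -174.28 tilt [-0.0066  0.0794 -0.9968] turn -1.2 w -0.0002 F [-0.1 -0.3  0.7] t 33.05
[[0.4, 0.8, 3.2, 0.2], [0.4, 0.8, 3.2, 0.2], [0.4, 0.8, 3.2, 0.2], [0.4, 0.8, 3.2, 0.2], [0.4, 0.8, 3.2, 0.2], [0.4, 0.8, 3.2, 0.2], [0.4, 0.8, 3.2, 0.2], [0.4, 0.8, 3.2, 0.2]]
tip [ 0.47481008 -0.16670366  0.3080495 ]
```

View pics/s2.png

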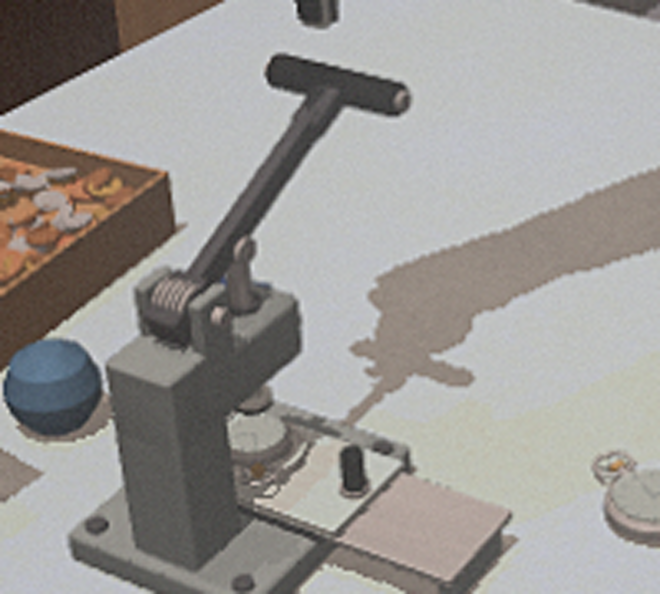

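The picture shows the nest with the watch under the foot and the shuttle in. The lever is up: grip ends are at crop (278,70) and (400,98), and the fingertip is above it at (318,15).

```bash
python3 - <<'E'
from h import *
sc=grab('scene'); t=grab('top')
a=(140+340/3.3-.5,160+84/3.3-.5); print('grip tri',tri([ray(sc,*a),ray(t,415.5,237)]), onz(sc,*a,.264), 'ends',onz(sc,140+277/3.3,160+70/3.3,.264),onz(sc,140+402/3.3,160+99/3.3,.264))
print('tip px',(np.array(proj(sc,[.4748,-.1667,.308]))-[140,160])*3.3)
E
```

```text
grip tri [ 0.46842596 -0.16291088  0.26438071] [ 0.46742554 -0.15976926  0.264     ] ends [ 0.4745659  -0.20661302  0.264     ] [ 0.46466758 -0.10923829  0.264     ]
tip px [318.61081169  22.87999108]
```

Emit:
apply_moves(moves=[[[3, 1, 0, 0], [3, 1, 4, 0], [1, 0, 5, 0], [0, 0, 5, 0], [0, 0, 4, 0], [0, 0, 3, 0], [0, 0, 2, 0], [0, 0, 2, 0], [0, 0, 2, 0], [0, 0, 2, 0]]])

```text
clock: 34.2
eef_pos: [0.4694, -0.1605, 0.2926]
tool_rot: [-0.053, 0.998, 0.041, -0.002]
ft_force: [-3.5, -0.5, 3.8]
grip_width: -0.0001
```

Emit:
apply_moves(moves=[[[2, -0.4, 5, 0], [2, -0.4, 5, 0], [2, -0.4, 5, 0], [1.5, -0.4, 5, 0], [1.5, -0.4, 5, 0], [1, -0.4, 5, 0], [1, -0.4, 5, 0], [1, -0.4, 5, 0], [1, -0.4, 5, 0], [0.5, -0.4, 5, 0]]])

```text
clock: 35.2
eef_pos: [0.453, -0.1618, 0.2395]
tool_rot: [-0.053, 0.998, 0.041, -0.003]
ft_force: [-2.7, 0.4, 3.7]
grip_width: -0.0002
```

```bash
python3 - <<'E'
from h import *
plan(.4555,-.1605,.200,184.5,10)
E
```

```text
pos [ 0.453  -0.1618  0.2395] ang -173.93 tilt [-0.0094  0.0807 -0.9967] turn -1.6 w -0.0002 F [-2.7  0.4  3.7] t 35.2
[[-0.3, -0.2, 3.9, 0.2], [-0.3, -0.2, 3.9, 0.2], [-0.3, -0.2, 3.9, 0.2], [-0.3, -0.2, 3.9, 0.2], [-0.3, -0.2, 3.9, 0.2], [-0.3, -0.2, 3.9, 0.2], [-0.3, -0.2, 3.9, 0.2], [-0.3, -0.2, 3.9, 0.2], [-0.3, -0.2, 3.9, 0.2], [-0.3, -0.2, 3.9, 0.2]]
```

Emit:
apply_moves(moves=[[[0, -0.3, 4, 0], [0, -0.3, 4, 0], [0, -0.3, 4, 0], [0, -0.3, 4, 0], [0, -0.3, 4, 0], [0, -0.3, 4, 0], [0, -0.2, 3, 0], [0, -0.2, 3, 0], [0, -0.1, 2, 0], [0, -0.1, 2, 0]]])

```text
clock: 36.2
eef_pos: [0.4528, -0.1619, 0.2037]
tool_rot: [-0.053, 0.998, 0.04, -0.002]
ft_force: [-4.1, 0.8, 7.2]
grip_width: -0.0
```

Emit:
apply_moves(moves=[[[0, 0, 1, 0], [0, 0, 1, 0], [0, 0, 1, 0], [0, 0, 1, 0], [0, 0, 1, 0], [0, 0, 1, 0], [0, 0, 1, 0], [0, 0, 1, 0], [0, 0, 1, 0], [0, 0, 1, 0]]])

```text
clock: 37.2
eef_pos: [0.4529, -0.1619, 0.1993]
tool_rot: [-0.053, 0.998, 0.038, 0.001]
ft_force: [-3.9, -0.4, 8.6]
grip_width: 0.0001
```

Emit:
apply_moves(moves=[[[0, 0, 0.6, 0], [0, 0, 0.6, 0], [0, 0, 0.6, 0], [0, 0, 0.6, 0], [0, 0, 0.6, 0], [0, 0, 0.6, 0], [0, 0, 0.6, 0], [0, 0, 0.6, 0], [0, 0, 0.6, 0], [0, 0, 0.6, 0]]])

```text
clock: 38.2
eef_pos: [0.4527, -0.1618, 0.1998]
tool_rot: [-0.052, 0.998, 0.036, 0.004]
ft_force: [-5.2, 1.2, 8.5]
grip_width: -0.0001
```

```bash
python3 - <<'E'
from h import *
for i in range(8): grab('scene')   # lets 0.4 s pass while holding
s=state(); print(s['clock'],s['eef_pos'],s['ft_force'])
c=grab('scene'); t=grab('top')
# groove/post check: post in scene
m=(cv2.cvtColor(c['color'],cv2.COLOR_RGB2GRAY)[285:315,236:260]<70).astype(np.uint8)
k,l,st,ce=cv2.connectedComponentsWithStats(m); i=1+np.argmax(st[1:,4]); print('post scene',ce[i]+[236,285],'pred',proj(c,[.5847,-.0729,.054]))
# lever grip in scene: dark pixels predicted at handle z .170
print('grip pred',proj(c,[.4545,-.161,.170]),'at ends',proj(c,[.4505,-.111,.170]),proj(c,[.4585,-.211,.170]))
gr=cv2.cvtColor(c['color'],cv2.COLOR_RGB2GRAY); e=proj(c,[.4520,-.130,.170]); u=int(e[0]);col=gr[:,u]; d=np.where(col[150:270]<70)[0]+150; print(u,e[1],d)
E
```

```text
38.6 [ 0.45273263 -0.16182982  0.19977211] [-4.94028858 -0.03281157  8.32772753]
post scene [246.54054054 302.10810811] pred (np.float64(246.600767363483), np.float64(302.4849352524277))
grip pred (np.float64(248.28704113271877), np.float64(219.87326413633986)) at ends (np.float64(266.94336099346737), np.float64(225.00005936372577)) (np.float64(230.24124557519752), np.float64(214.9164458836286))
259 223.02789544172342 [168 169 170 171 172 175 176 177 178 179 180 181 182 183 184 219 220 221
 222 223 224 226 227]
```

The hold is stable: z is 0.1998 against a target of about 0.200, and the downward push is about 8.4 N. The grip and post pixels match the prediction. Handing in.

```bash
python3 -c "
from h import *
print(workorder.job_done()); s=state(); print(s['clock'],s['eef_pos'],s['ft_force'])"
```

```text
the job is handed in; nothing more can be done
None
the job is handed in; nothing more can be done
```

I laid the 50 mm watch from the mat in the nest, glass up, and pushed the shuttle in. The lever is held down with the foot about 5 mm in, and I handed the job in at about 38.6 s of the 72 s allowed. The hand-in reports no verdict.

**Last checks:**
- **Watch:** it sat flat and about 2 mm off the nest's centre when placed, before the shuttle was pushed in. The last picture, taken with the lever still up, showed it under the foot.
- **Shuttle:** it came 103 mm in. A second push of more than 10 N moved it no further, and the post's position in the image was within 0.5 px of what I predicted.
- **Lever:** the tool held steady at z = 0.1998 m for the last 0.4 s, pushing down with about 8.4 N. That is a lever angle of about 0.50, and the grip was where I predicted in the image.

**Not confirmed or slightly off:**
- I never saw the foot's groove itself. The 5 mm comes from the lever height and the force.
- The force was slightly below the 9 N expected, and there was a steady sideways force of about 5 N at the grip.
- The finger opening read about 2 to 3 mm low on both grasps.
- The tool had tilted about 4 to 5° from the shuttle push and stayed that way.
- I didn't measure the other loose things again at the end. The tool stayed clear of them.

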